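# Lock up carved blocks in the proofing jig

### The job

Lock up the carved cherry blocks for a proof: take the steel gauge block out of the jig's bed and lay it on the round cork pad, then lay every block that is on the table flat in the bed, carved face up, in one row with its long sides along the fence. Turn the black hand knob clockwise until the jaw bites on the blocks and the knob suddenly goes stiff, and then give it one eighth of a turn more (white mark to red mark), no further. Last, swing the hinged register frame down over the blocks and press its front bar until both catches click and hold it shut; leave the other things on the table alone.

Things in the scene. Friction and masses are not known exactly. Their poses are not given: they have to be found in the camera images.
- jig: Proofing jig, a dark blue-grey iron plate fixed to the table, 310 mm in x, y from -180 to +115 mm, top at z = 18 mm. Origin on the table under the middle of the bed; x along the row of blocks, y from jaw to fence, z up. Two catch posts 26 x 18 mm, 70 mm tall, at x = +-118, y = -104 mm; two hinge posts 22 x 16 mm, 66 mm tall, at x = +-90, y = +91 mm.
- bed (a point): Middle of the bed, on the jig's top (z = 18 mm), axes as the jig's. The bed is the bright strip along x (x = -143 to +143 mm) between jaw and fence, which rise only 8 mm above it, so that fingers holding a block by its upper half clear them. Channel 60 to 69 mm wide at the start.
- fence: Steel fence bar on the bed, 276 mm long, 16 mm wide, 8 mm high; fixed, but set a little differently each time (its face 30 to 36 mm from the bed's middle line). Origin on the bed at the middle of the face towards the jaw; x along the jig's x, its body extends from the face to +y.
- jaw: Sliding brass jaw bar, 276 x 16 x 8 mm, on the bed opposite the fence. Origin on the bed at the middle of its face towards the fence; axes as the jig's. With the knob fully loose it stands at y = -33 mm in the jig's frame; each radian of the spindle moves it 6 mm towards the fence (+y).
- screw (a joint): Angle (rad) of the knob's spindle and its dark dial, 80 mm across: 0 with the jaw fully back, grows clockwise from above, closing the jaw 6 mm per rad; anticlockwise opens it. Starts between 0 and 0.5, turns easily (about 0.1 N m) until the jaw bites on the blocks (between 1.8 and 3), then stands still.
- knob (a joint): How far (rad) the knob is turned past its dial: the extra turn since the bite. A spring-and-friction cushion joins them: 0, both turning together, till the jaw bites; then the dial stops and the knob needs 0.23 to 0.3 N m, more than twice as much, and stays where left. An eighth turn is 0.785: white pointer from the dial's white to its red mark. Turning back, it returns to 0 first.
- knob_grip (a point): On the upright knob axis (jig x = 0, y = -135 mm), 52 mm above the table, where to grip the knob's black bar from above. The bar is 64 mm long, 16 mm wide, from 36 to 64 mm above the table; its length is this point's x axis, along the jig's x when screw and knob read 0, and turned clockwise by screw + knob.
- frame (a joint): Opening angle (rad) of the hinged register frame: 0 shut, lying level over the bed; 1.8 standing open, leaning back past upright. Springs hold it open and lift it whenever it is not caught. Swinging it down takes up to 3 N at the front bar, pressing it past its two spring catches over the last 0.1 rad about 10 N; then it stays below 0.02 by itself.
- frame_hinge (a point): Middle of the frame's hinge axis, which runs along the jig's x at y = +90 mm, 57 mm above the table. Axes as the jig's.
- frame_bar (a point): Middle of the upper face (upper when shut) of the frame's front bar, 160 mm from the hinge axis, 5 mm above the frame's middle plane; z out of that face, -y away from the hinge. Frame 296 mm wide, bars 14 to 16 mm wide and 10 mm thick, clear sheet, red tab. Shut, this point is at jig y = -70, 62 mm above the table, 4 mm of air over the blocks. Open, push this face from behind, towards -y.
- block1: Carved cherry block 84 x 52 x 30 mm, 90 g, loose, with three long grooves in its top. Origin at the centre of its underside, x along its 84 mm length, z up out of the carved face. Block may be absent (None).
- block2: Carved cherry block of the same size with a disc and a bar on its top; origin and axes as block1. May be absent (None).
- block3: Carved cherry block of the same size with four short bars on its top; origin and axes as block1. May be absent (None).
- gauge: Bright steel gauge block 70 x 30 x 30 mm, 480 g, loose, lying in the bed at the start. Origin at the centre of its underside, x along its 70 mm length.
- pad: Round cork pad fixed on the table, 124 mm across, 4 mm thick; origin at the centre of its underside.
- bell: Bystander: chrome desk bell with a push button on top, 86 mm across, 55 mm tall; origin at the centre of its underside.
- straightedge: Bystander: flat aluminium straightedge 300 x 32 x 4 mm, x along its length.
- mug: Bystander: white enamel mug, 82 mm across, 80 mm tall, handle at its +y side; origin at the centre of its underside.
- brayer: Bystander: rubber brayer roller 100 mm wide, 40 mm across, with a wooden handle; about 180 mm long along its x, roller at +x.
- inktin: Bystander: round ink tin, 77 mm across, 46 mm tall.
- baren: Bystander: printing baren, a flat disc 116 mm across with a bar grip, 22 mm tall.
- chisel: Bystander: wood-handled chisel, 200 mm long along its x, 22 mm tall.

How it is judged:
By the outcome, as a careful person would: the job done as asked, in the order asked, and still so for the second after the job is handed in, with the robot touching nothing.
Of block1, block2, block3 only 2 to 3 are there at a start; the rules pass over those that are not, and their reading is None.
At some moment in a run one of block1, block2, block3, gauge may be knocked a few centimetres aside while the robot is not near it.
Once in a run the grip may slacken for a moment while it holds something.
It also fails if it takes over 210 s, if anything falls off the work surface, if the arm or the gripper's body presses on something with over 40 N, if the wrist force passes 120 N, or if a joint passes its speed limit or range.

### The arm

A 6-joint arm with a two-finger parallel gripper is mounted at the origin on the work surface. World frame = base frame: x ahead of the robot, y to its left, z up, the work surface at z = 0. Lengths are in m, angles in rad, forces in N, time in s.
With the tool pointing down it reaches from about 0.4 to 0.825 m from the base axis. Payload 7 kg.
Tool frame: the origin (TCP) lies midway between the tips of the shut fingers; the grasp point (between the pads) lies 19 mm behind it; z points along the fingers, y is the line along which they close (so a half turn about z gives the same grasp; the last joint's range is limited). The gripper opens to 85 mm and grips with 20 to 120 N. Pads are 22 mm wide; open, the fingers measure 114 mm over their backs; the gripper's body (76 mm by 85 mm) begins 54 mm behind the grasp point. The pads swing forward as they close: fully open they stand 13 mm farther back than shut.
Start: joints at [1.598, 0.359, 0.012, 0, -1.224, -0.288], TCP at [0.174, 0.652, 0.231] pointing down, gripper open.
Joint ranges: [-3.07, 3.07], [-1.43, 2.12], [-1.02, 1.25], [-3.03, 1.67], [-3.05, -0], [-3.03, 3.03]. Speed limits (rad/s): [2.39, 2.39, 3.01, 3.14, 3.14, 3.14].

### API

Orientations are given as a unit quaternion [w, x, y, z].
In Python, from rig import manip, viewer, ticket gives the robot as it stands. The module is installed in compiled form; this text tells all that it offers. Calls block until the motion is done:
- manip.goto(position, orientation): joint-space move of the TCP to a pose.
- manip.move_l(position, feed=0.15, orientation=None, f_stop=None): straight line of the TCP; orientation=None keeps the orientation; feed is the mean speed in m/s. With f_stop (N) it stops when the force on the tool has changed by that much, and returns True; else False.
- manip.move_j(angles): joint-space move.
- manip.gripper_to(opening): opening from 0.0 (shut) to 1.0 (fully open); the grip force is fixed at half the most; returns when the fingers have stopped.
- manip.sleep(seconds).
- manip.inverse_kinematics(position, orientation): joint angles nearest the present ones, or None.
- viewer.read_camera(name): name is "side" or "top" or "wrist"; returns (picture, depth): 384x512x3 uint8, blue, green, red; 384x512 float32, m along the optical axis (not along the pixel's ray), 0 where there is no reading.
- viewer.get_calibration(name): a dict with "fx", "fy", "cx", "cy" (pixels), "R" (3x3) and "t" (3): a world point X has camera coordinates R X + t. Camera axes: x right, y down, z forward; pixel columns grow to the right and rows downward; lengths in m; the calibration is good to about 2 mm. A picture is of the moment at which its call begins: read the wrist's pose just before it. get_calibration takes no time and is no camera call; for the wrist camera it gives the pose at the moment of the call.
A pose or a line that the arm cannot do raises manip.MotionError and nothing moves.
- ticket.sign_off(): hands the job in; it is judged then, once.
Readings, each from a call of its own:
- manip.current_clock(): time.
- manip.current_joint_positions(): joint angles.
- manip.current_joint_vel(): joint speeds.
- manip.current_joint_efforts(): joint torques, N m.
- manip.current_tcp_pos(): TCP position.
- manip.current_tool_rot(): TCP orientation.
- manip.current_contact_force(): force on the tool from outside, world axes, zero at the start.
- manip.current_moment(): the same for the moment, N m.
- manip.current_width(): opening from 0.0 (shut) to 1.0 (fully open).
- manip.current_finger_force(): force on a finger pad.
Only numpy, scipy, OpenCV 4.12 (cv2) and the standard library are available. Lean on these libraries where they do the work, as an engineer would, in place of code of your own. Each camera call takes 0.05 s, during which the arm holds its last target. There are 200 camera calls.

## Working session

There is one attempt and no reset: what is moved stays moved. The work goes in short steps, each a Python script; the robot and the scene stay as the last script left them, time stands still between calls to the robot, and variables do not carry over. Pictures are saved under pics/ and viewed, at most 14 in all, crops included, and the job is handed in when it is done.

```bash
mkdir -p pics; ls; cat > h.py <<'E'
import numpy as np, cv2
from rig import manip, viewer, ticket
def shot(cam,name):
    cal=viewer.get_calibration(cam); im,d=viewer.read_camera(cam)
    cv2.imwrite(f'pics/{name}.png',im); np.savez(f'pics/{name}.npz',d=d,im=im,**cal); return im,d,cal
def load(name): return np.load(f'pics/{name}.npz')
def px(c,u,v,z=None):
    """world point at pixel; from depth (5x5 median), or on plane z"""
    ray=np.array([(u-c['cx'])/c['fx'],(v-c['cy'])/c['fy'],1.0])
    R,t=c['R'],c['t']; o=-R.T@t; r=R.T@ray
    if z is None:
        p=c['d'][v-1:v+2,u-1:u+2]; s=np.median(p[p>0])
    else: s=(z-o[2])/r[2]
    return o+s*r
E
python3 - <<'E'
from h import *
for c in('top','side'):
    im,d,cal=shot(c,c+'0'); print(c,-cal['R'].T@cal['t'],cal['fx'],im.shape)
    cv2.imwrite(f'pics/{c}0b.png',cv2.resize(im,(800,600),interpolation=cv2.INTER_CUBIC))
print(manip.current_clock(),manip.current_tool_rot())
E
```

```text
pics
top [0.33330208 0.01390938 1.27400099] 422.43598633845085 (384, 512, 3)
side [ 7.62598589e-04 -1.44695732e+00  1.05957418e+00] 491.3193692507756 (384, 512, 3)
0.1 [ 7.32883021e-04  9.91501172e-01 -1.30095682e-01 -4.35217885e-05]
```

View pics/top0b.png

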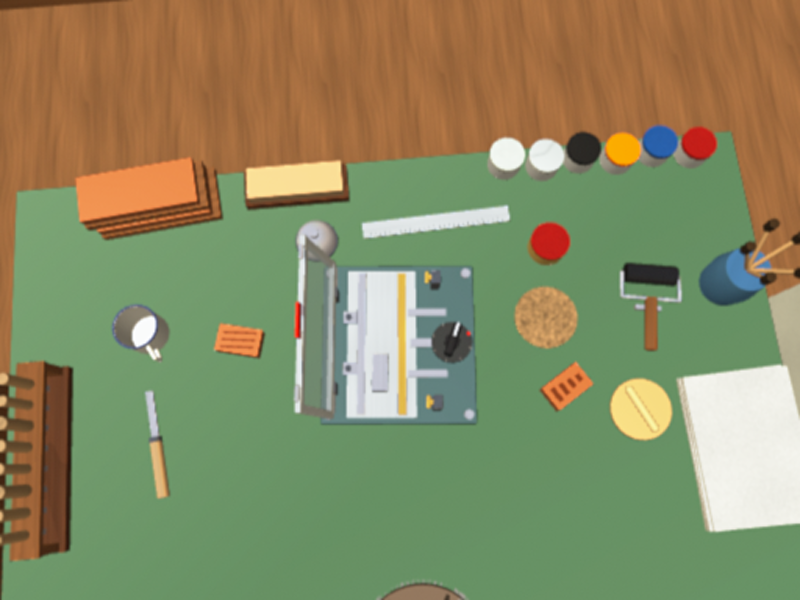

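View pics/side0b.png

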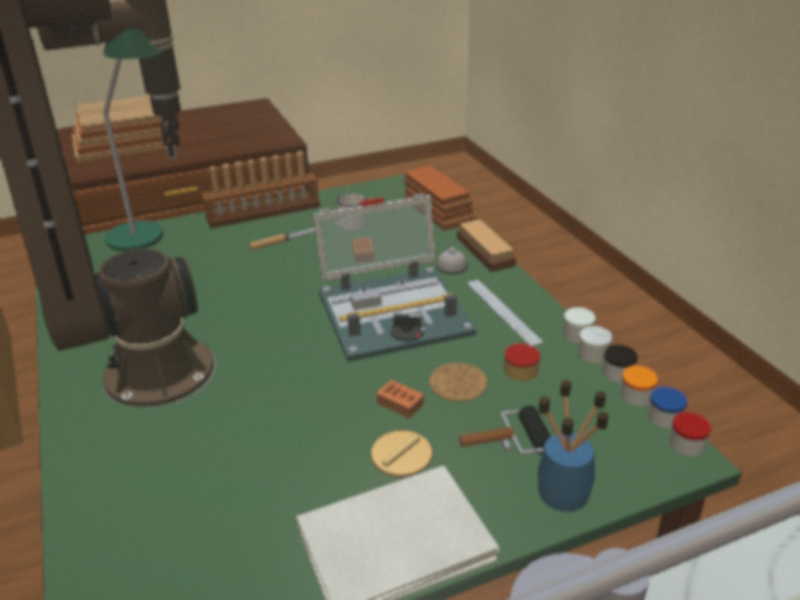

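Top view: block1 (three grooves) is at (240,340), block3 (four bars) at (567,386), the gauge at (380,373), the pad at (546,317) and the knob at (452,341). I see no block2. Next I'll measure these.

```bash
python3 - <<'E'
from h import *
c=load('top0'); im=c['im']; s=1/1.5625
cv2.imwrite('pics/jig0.png',cv2.resize(im[160:280,180:310],None,fx=5,fy=5,interpolation=cv2.INTER_CUBIC))
P=lambda u,v,z=None: px(c,round(u*s),round(v*s),z) if z is None else px(c,u*s,v*s,z)
for n,u,v,z in [('plate TR',473,266,.018),('plate BR',476,423,.018),('plateBL',322,424,.018),('knob',452,341,.064),('gauge',380,373,.048),('pad',546,317,.004),('b1',240,340,.03),('b3',567,386,.03),('bell',318,238,.05),('mug',142,328,.08),('inktin',550,242,.046)]:
    print(n,P(u,v).round(3),P(u,v,z).round(3))
hsv=cv2.cvtColor(im,cv2.COLOR_BGR2HSV)
m=cv2.inRange(hsv,(3,120,120),(16,255,255))
n,l,st,ce=cv2.connectedComponentsWithStats(m)
for i in range(1,n):
    if st[i,4]>100:
        ys,xs=np.where(l==i)
        pts=np.array([px(c,u,v,.03)[:2] for u,v in zip(xs,ys)],np.float32)
        print(ce[i].round(),st[i,4],cv2.minAreaRect(pts*1000))
E
```

```text
plate TR [ 0.702 -0.174 -0.001] [ 0.696 -0.171  0.018]
plate BR [ 0.39  -0.144  0.   ] [ 0.39  -0.141  0.018]
plateBL [0.415 0.148 0.016] [0.414 0.148 0.018]
knob [ 0.542 -0.108  0.063] [ 0.542 -0.108  0.064]
gauge [0.495 0.031 0.047] [0.496 0.031 0.048]
pad [ 0.582 -0.302  0.006] [ 0.583 -0.304  0.004]
b1 [0.585 0.291 0.029] [0.586 0.292 0.03 ]
b3 [ 0.442 -0.319  0.029] [ 0.442 -0.318  0.03 ]
bell [0.774 0.128 0.043] [0.77  0.129 0.05 ]
mug [0.632 0.489 0.003] [0.614 0.46  0.08 ]
inktin [ 0.722 -0.322  0.046] [ 0.723 -0.322  0.046]
[243.  60.] 57230 ((970.2752685546875, -86.4281005859375), (803.1351928710938, 1713.2747802734375), 1.1798313856124878)
[ 97. 141.] 229 ((844.7386474609375, 455.1047058105469), (10.674123764038086, 224.39617919921875), 5.754983425140381)
[349. 203.] 1091 ((578.2648315429688, -297.6159973144531), (111.56239318847656, 111.70616149902344), 82.59835815429688)
[416. 207.] 239 ((549.1480712890625, -496.9412536621094), (20.90875816345215, 102.81900787353516), 80.1937026977539)
[152. 217.] 500 ((586.7266845703125, 295.73175048828125), (85.10138702392578, 53.44132614135742), 75.37474060058594)
[ 18. 296.] 1652 ((401.5823059082031, 691.374755859375), (354.6050109863281, 50.346309661865234), 0.06794460117816925)
[362. 247.] 529 ((443.5121154785156, -317.0152282714844), (52.86237335205078, 87.55929565429688), 31.408376693725586)
```

View pics/jig0.png

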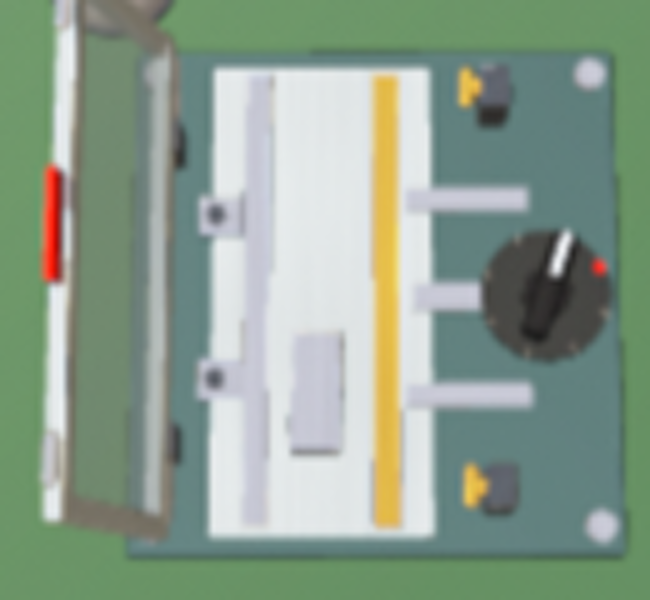

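Enlarged jig: the jaw face runs from (373,77) to (373,525), the gauge is centred at (318,392), and the knob pointer is at about 25° clockwise with the red mark at (600,267). Next I'll go over the jig for one close look.

```bash
cat >> h.py <<'E'
def q(phi): return np.array([0,np.cos(phi/2),np.sin(phi/2),0])
E
python3 - <<'E'
from h import *
print(manip.inverse_kinematics([.54,.0,.42],q(-.09)),manip.inverse_kinematics([.54,.0,.42],q(-.09+np.pi)))
manip.goto([.50,.0,.42],q(-.09))
im,d,cal=shot('wrist','w1'); print(manip.current_clock(),-cal['R'].T@cal['t'],cal['R'],manip.current_joint_positions())
cv2.imwrite('pics/w1b.png',cv2.resize(im,(800,600),interpolation=cv2.INTER_CUBIC))
E
```

```text
[ 0.36311216  0.06857882  0.0563139   0.         -1.5585314   1.11768416] [ 0.36311216  0.06857882  0.0563139   0.         -1.5585314  -2.02390849]
2.8083 [ 0.58257013 -0.00553678  0.56271172] [[-8.93423917e-02 -9.96000943e-01 -2.41089649e-04]
 [-9.43070140e-01  8.45165756e-02  3.21676328e-01]
 [-3.20369550e-01  2.89666969e-02 -9.46849662e-01]] [ 3.94712581e-01 -2.30901084e-03 -1.83851151e-02 -9.14987536e-05
 -1.55539707e+00  1.08688835e+00]
```

View pics/w1b.png

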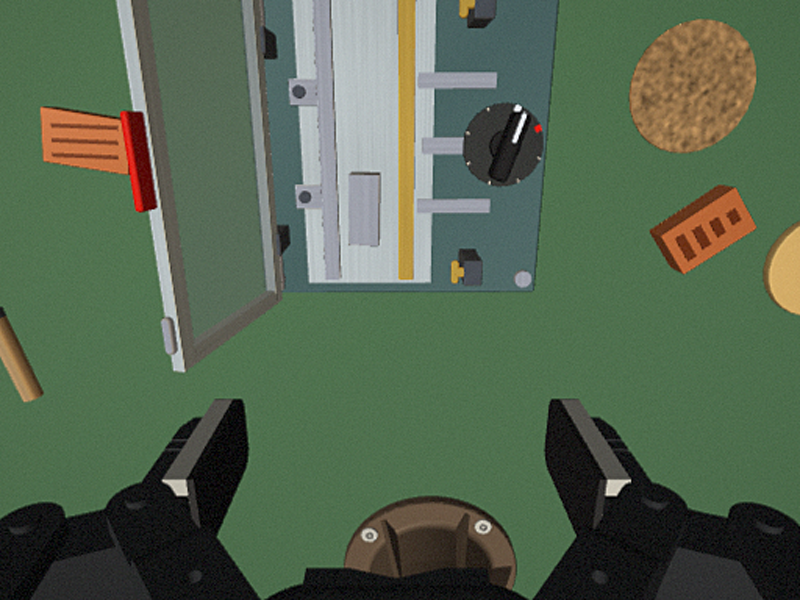

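Wrist view: the gauge top is centred near (364,208), the jaw edge is at u≈399, the fence edge runs from (332,10) to (340,278), the knob bar is at (510,145) and the pad at (693,86).

```bash
python3 - <<'E'
from h import *
c=load('w1'); s=1/1.5625
P=lambda u,v,z: px(c,u*s,v*s,z).round(4)[:2]
ys=[20,140,278]
for n,a,b,z in [('jaw',(398,10),(400,278),.026),('jawR',(414,10),(413,278),.026),('fence',(332,10),(340,278),.026),('plateR',(557,10),(534,291),.018),('plateB',(534,291),(290,291),.018)]:
    A,B=P(*a,z),P(*b,z); d=A-B; print(n,A,B,'ang from x',np.arctan2(d[1],d[0]).round(4))
for n,u,v,z in [('gauge',364,208,.048),('g1',350,173,.048),('g2',379,173,.048),('g3',379,246,.048),('g4',348,245,.048),('knob',510,143,.064),('dial',503,145,.034),('white',518,108,.064),('pad',693,86,.004)]:
    print(n,P(u,v,z),c['d'][round(v*s),round(u*s)], (px(c,round(u*s),round(v*s))).round(4))
E
```

```text
jaw [ 0.6758 -0.0158] [0.4214 0.0046] ang from x -0.08
jawR [ 0.6745 -0.0303] [ 0.4201 -0.0093] ang from x -0.0824
fence [0.6812 0.0442] [0.4271 0.0685] ang from x -0.0953
plateR [ 0.664  -0.1626] [ 0.3911 -0.1401] ang from x -0.0823
plateB [ 0.3911 -0.1401] [0.4149 0.1259] ang from x -1.66
gauge [0.5026 0.0331] 0.51324016 [0.5028 0.033  0.0487]
g1 [0.5372 0.0429] 0.50386614 [0.5367 0.043  0.0473]
g2 [0.5347 0.0151] 0.52686733 [0.5319 0.0155 0.0232]
g3 [0.4633 0.0223] 0.5554749 [0.4573 0.023  0.0193]
g4 [0.4671 0.0532] 0.55505776 [0.4604 0.056  0.0197]
knob [ 0.5521 -0.1075] 0.47911462 [ 0.5516 -0.1068  0.0645]
dial [ 0.5491 -0.1069] 0.48127788 [ 0.5506 -0.1015  0.0623]
white [ 0.5817 -0.1153] 0.5066038 [ 0.5817 -0.1246  0.025 ]
pad [ 0.5867 -0.3015] 0.51983106 [ 0.5867 -0.3022  0.004 ]
```

```bash
cat >> h.py <<'E'
YAW=-.086; C=np.array([.5609,.026])
ux=np.array([np.cos(YAW),np.sin(YAW)]); uy=np.array([-ux[1],ux[0]])
def J(x,y): return C+x*ux+y*uy
def local(p): d=np.array(p[:2])-C; return np.array([d@ux,d@uy])
def cloud(cam,name):
    im,d,c=shot(cam,name); v,u=np.mgrid[0:d.shape[0],0:d.shape[1]]
    X=np.stack([(u-c['cx'])/c['fx']*d,(v-c['cy'])/c['fy']*d,d],-1)
    return (X-c['t'])@c['R'],d>0,im
def top_face(cam,name,xy,ztop,rad=.08,dz=.005):
    """centre, length, width, yaw of the flat top at height ztop near xy"""
    W,ok,im=cloud(cam,name)
    m=ok&(abs(W[...,2]-ztop)<dz)&(np.hypot(W[...,0]-xy[0],W[...,1]-xy[1])<rad)
    m=cv2.morphologyEx(m.astype(np.uint8),cv2.MORPH_OPEN,np.ones((3,3)))
    n,l,st,_=cv2.connectedComponentsWithStats(m)
    i=1+np.argmax(st[1:,4]); P=W[l==i][:,:2]
    (c,(a,b),ang)=cv2.minAreaRect((P*1000).astype(np.float32))
    if a<b: a,b,ang=b,a,ang+90
    yaw=np.radians(ang); yaw=(yaw+np.pi/2)%np.pi-np.pi/2
    return np.array(c)/1000,a,b,yaw,len(P)
E
python3 - <<'E'
from h import *
g=np.array([.501,.0333])
manip.goto([*g,.17],q(-1.69))
r=top_face('wrist','w2',g,.048); print(r,manip.current_clock())
c,a,b,yaw,n=r
if abs(a-70)<6 and abs(b-30)<6 and np.hypot(*(c-g))<.03:
    Q=q(yaw-np.pi/2); 
    manip.move_l([*c,.10],orientation=Q)
    print(manip.move_l([*c,.017],feed=.08,f_stop=12))
    manip.gripper_to(0); print(manip.current_width(),manip.current_finger_force())
    manip.move_l([*c,.14]); print(manip.current_width(),manip.current_contact_force(),manip.current_clock())
E
```

```text
(array([0.50008789, 0.03341045]), 69.91090393066406, 29.786865234375, np.float64(-0.11276476529862567), 2956) 4.3333
False
0.8058568941011923 68.18637371063232
0.8065254732975659 [-1.12776282 -0.88216507 -4.09095709] 7.4
```

```bash
python3 - <<'E'
from h import *
p=np.array([.5867,-.3018]); Q=manip.current_tool_rot()
manip.move_l([*p,.14],feed=.25)
print(manip.current_width(),manip.current_finger_force())
print(manip.move_l([*p,.025],feed=.12)); print(manip.move_l([*p,.001],feed=.03,f_stop=4), manip.current_tcp_pos(),manip.current_width())
manip.gripper_to(1); manip.move_l([*p,.15],feed=.2)
print(top_face('wrist','w3',p,.034),manip.current_clock())
b=np.array([.4435,-.317]); 
manip.goto([*b,.17],q(.56)); 
print(manip.current_joint_positions())
r=top_face('wrist','w4',b,.030); print(r,manip.current_clock())
cv2.imwrite('pics/w4b.png',np.hstack([load('w3')['im'],load('w4')['im']])[::1,::1][:,:][:384,:1024] if 0 else cv2.resize(np.hstack([load('w3')['im'],load('w4')['im']]),(800,300)))
E
```

```text
0.8069813444759092 68.92388820648193
False
True [ 0.58642855 -0.30172535  0.00394785] 0.8065366312474803
(array([ 0.58599054, -0.30163303]), 70.10337829589844, 29.867462158203125, np.float64(-0.10664535374584183), 3099) 11.9667
[-2.60978379e-01  1.96348393e-01 -3.62347520e-01  2.03465649e-05
 -1.01240467e+00  2.39116117e+00]
(array([ 0.44450607, -0.31653317]), 84.06244659423828, 51.76675796508789, np.float64(-1.0173540015736018), 5406) 14.0167
```

View pics/w4b.png

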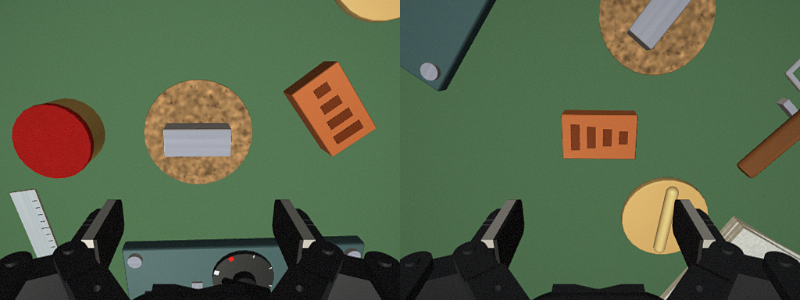

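The gauge lies flat on the pad, centred to within 1 mm. The second view shows block3 clear and measured. Next I'll pick it up and place it.

```bash
cat >> h.py <<'E'
def pick(c,yaw,h=.010):
    Q=q(yaw); manip.move_l([*c,.09],orientation=Q,feed=.12)
    print('down stop',manip.move_l([*c,h],feed=.08,f_stop=12))
    manip.gripper_to(0); w=manip.current_width()
    manip.move_l([*c,.16],feed=.2); print('width',w,manip.current_width(),manip.current_finger_force())
def place(x,y,h=.0285):
    p=J(x,y); print('w',manip.current_width())
    manip.move_l([*p,.06],feed=.1)
    print('stop',manip.move_l([*p,h-.002],feed=.03,f_stop=5),manip.current_tcp_pos(),manip.current_width())
    manip.gripper_to(min(1,manip.current_width()+.16))
    manip.move_l([*p,.17],feed=.2); manip.gripper_to(1)
E
python3 - <<'E'
from h import *
c=load('w1')
for u,v in [(300,92),(306,197),(293,92),(315,197),(329,100),(334,200)]: print((px(c,round(u*.64),round(v*.64))).round(4), local(px(c,round(u*.64),round(v*.64))).round(4))
b=np.array([.4445,-.3165])
pick(b,-1.0174)
print(manip.inverse_kinematics([*J(.044,0),.16],q(YAW)))
manip.goto([*J(.044,-.03),.17],q(YAW))
print(manip.current_width(),manip.current_finger_force(),manip.current_joint_positions(),manip.current_clock())
place(.044,-.001)
manip.move_l([*J(.0,-.01),.22],feed=.25)
r=top_face('wrist','w5',J(.044,-.001),.048); print(r,local(r[0]),manip.current_clock())
cv2.imwrite('pics/w5b.png',cv2.resize(load('w5')['im'],(800,600),interpolation=cv2.INTER_CUBIC))
E
```

```text
[0.6144 0.0835 0.0271] [0.0484 0.0619]
[0.5159 0.0915 0.0287] [-0.0504  0.0614]
[0.6149 0.0892 0.0282] [0.0484 0.0676]
[0.5143 0.0831 0.0227] [-0.0513  0.0529]
[0.605  0.0562 0.0268] [0.0413 0.0339]
[0.51   0.0638 0.0267] [-0.0539  0.0333]
down stop False
width 0.5895627093657879 0.5916656789942238 62.35609173774719
[ 0.35923824  0.29949929 -0.24545216  0.         -1.02584488  1.12555808]
0.5884134806420387 62.346428632736206 [ 3.10047831e-01  2.86244905e-01 -2.40192187e-01  3.99833555e-05
 -1.04518180e+00  1.17304881e+00] 19.5167
w 0.5884134806420387
stop True [0.60439263 0.02114682 0.02877621] 0.5939881665831465
(array([0.60534485, 0.02231928]), 82.7706298828125, 52.066062927246094, np.float64(-0.08625366243715948), 5046) [0.04459674 0.00015043] 23.7333
```

View pics/w5b.png

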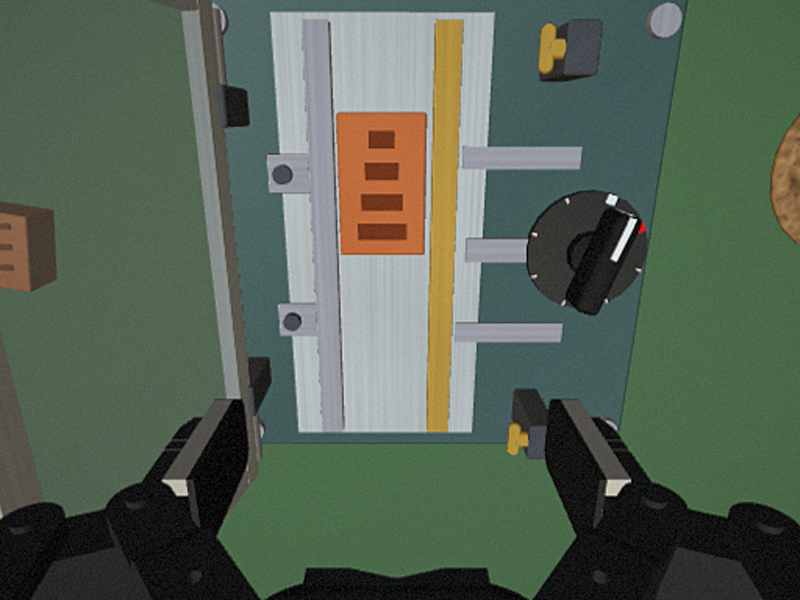

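Block3 lies flat in the channel and aligned with the fence. Next is block1.

```bash
python3 - <<'E'
from h import *
b=np.array([.5867,.2957])
p=manip.current_tcp_pos()
manip.move_l([p[0],p[1],.36],feed=.3)
manip.goto([*b,.34],q(1.315)); manip.move_l([*b,.17],feed=.25)
r=top_face('wrist','w6',b,.030); print(r,manip.current_clock())
c,a,w,yaw,n=r
if abs(a-84)<5 and abs(w-52)<4:
    if yaw<0: yaw+=np.pi
    pick(c,yaw)
    manip.move_l([*c,.36],feed=.25); print(manip.current_width(),manip.current_finger_force(),manip.current_joint_positions(),manip.current_clock())
E
```

```text
(array([0.58942139, 0.2995986 ]), 83.71988677978516, 52.057430267333984, np.float64(1.3213568027728595), 5369) 26.325
down stop False
width 0.5902233120073509 0.5974438112270907 63.154481649398804
0.5938019310931237 63.14886689186096 [ 7.64577850e-01  2.89868160e-01  1.94268944e-01 -8.54921161e-04
 -1.47851564e+00  2.12758262e+00] 30.5583
```

```bash
python3 - <<'E'
from h import *
manip.goto([*J(-.044,-.03),.34],q(YAW))
manip.move_l([*J(-.044,-.03),.17],feed=.25)
print(manip.current_width(),manip.current_finger_force(),manip.current_clock())
r=top_face('wrist','w7',J(.044,0),.048); print(local(r[0]),r)
place(-.045,-.001)
manip.move_l([*J(-.06,-.02),.25],feed=.25)
for i,x in enumerate((-.044,.044)):
    r=top_face('wrist',f'w8{i}',J(x,0),.048,rad=.06); print(r,local(r[0]),manip.current_clock())
cv2.imwrite('pics/w8b.png',cv2.resize(load('w80')['im'],(800,600),interpolation=cv2.INTER_CUBIC))
E
```

```text
0.5952751072591937 63.135573863983154 32.575
[ 0.05419861 -0.00495552] (array([0.61447266, 0.01640745]), 73.24136352539062, 52.080448150634766, np.float64(-0.09173844270217746), 7453)
w 0.5899588478948634
stop True [0.515748   0.02878853 0.02876522] 0.5939619470889559
(array([0.51404248, 0.03030416]), 83.9081039428711, 51.63003921508789, np.float64(-0.0803977706742387), 3932) [-0.04705405  0.00026347] 36.9083
(array([0.61323682, 0.01633565]), 69.63353729248047, 52.00139617919922, np.float64(-0.08597882421266334), 4426) [ 0.0529735  -0.00513322] 36.9583
```

View pics/w8b.png

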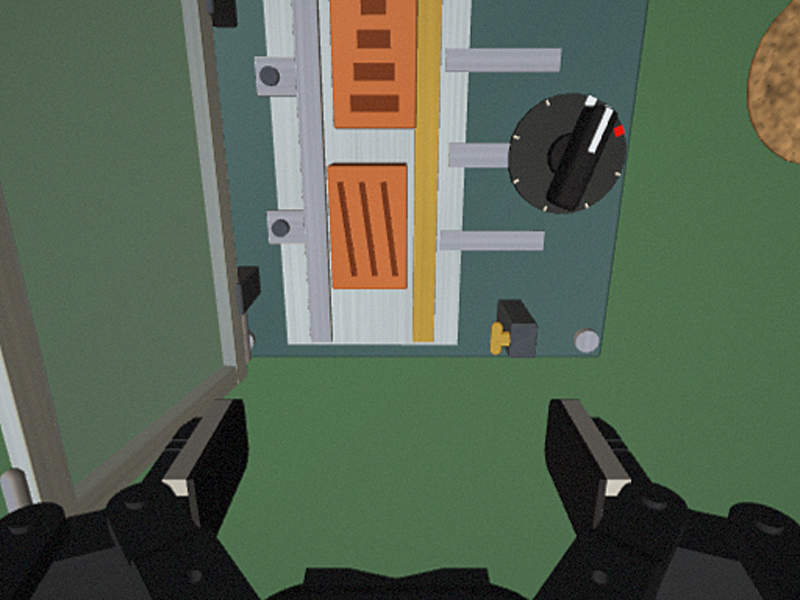

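Block3 has been knocked about 20 mm towards +x, leaving a 24 mm gap, though both blocks still lie in the bed. I'll regrip it and close the row up.

```bash
python3 - <<'E'
from h import *
e=J(.062,-.004)
manip.goto([*e,.17],q(YAW))
r=top_face('wrist','w9',e,.048,rad=.055); print(r,local(r[0]))
c,a,w,yaw,n=r
assert abs(a-84)<4 and abs(w-52)<4
manip.gripper_to(.78)
manip.move_l([*c,.07],orientation=q(yaw),feed=.12)
print(manip.move_l([*c,.029],feed=.06,f_stop=8)); manip.gripper_to(0); print(manip.current_width(),manip.current_finger_force())
manip.move_l([*c,.045],feed=.05)
manip.move_l([*J(.043,-.001),.045],feed=.08,orientation=q(YAW))
print(manip.move_l([*J(.043,-.001),.0265],feed=.03,f_stop=5),manip.current_tcp_pos())
manip.gripper_to(.75); manip.move_l([*J(.043,-.001),.17],feed=.2); manip.gripper_to(1)
manip.goto([*J(-.005,-.09),.25],q(YAW))
for i,x in enumerate((-.047,.043)):
    r=top_face('wrist',f'wa{i}',J(x,0),.048,rad=.06); print(r,local(r[0]),manip.current_clock())
cv2.imwrite('pics/wab.png',cv2.resize(load('wa0')['im'],(800,600),interpolation=cv2.INTER_CUBIC))
E
```

```text
(array([0.6199718 , 0.01567116]), 83.68021392822266, 52.15574264526367, np.float64(-0.08986996888137799), 6062) [ 0.05974067 -0.00521676]
False
0.5936159303513137 63.70091915130615
True [0.60363743 0.02119272 0.02982222]
(array([0.51441003, 0.02988243]), 83.4847640991211, 52.17388153076172, np.float64(-0.07966713242917578), 3439) [-0.04665163 -0.00012513] 43.55
(array([0.60311584, 0.02231669]), 83.2768783569336, 52.294395446777344, np.float64(-0.08462447364030368), 4389) [ 4.23762012e-02 -4.36099420e-05] 43.6
```

View pics/wab.png

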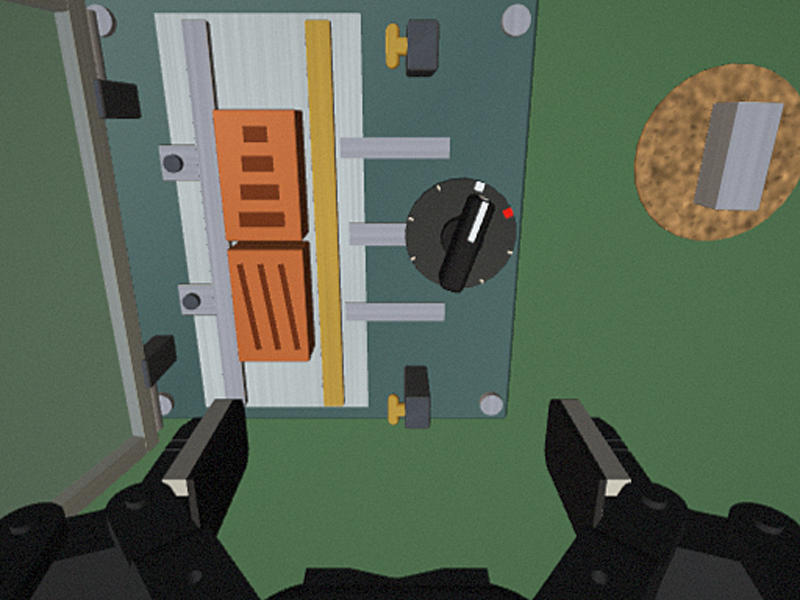

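Row is good, with a 5 mm gap. Next is the knob: measure the bar, grip it, and turn it in steps while watching the moment.

```bash
cat > knob1.py <<'E'
from h import *
k=J(0,-.135)
manip.goto([*k,.17],q(YAW-.4))
r=top_face('wrist','k1',k,.064,rad=.045,dz=.006); print(r,local(r[0]),manip.current_clock())
c,a,w,yaw,n=r
assert abs(a-64)<6 and abs(w-16)<4
ctr=(c+k)/2; print('rel angle',YAW-yaw)
manip.gripper_to(.5)
manip.move_l([*ctr,.10],orientation=q(yaw),feed=.15)
print(manip.move_l([*ctr,.038],feed=.06,f_stop=8))
m0=manip.current_moment()[2]
manip.gripper_to(0); print(manip.current_width(),manip.current_contact_force(),manip.current_moment(),m0)
np.savez('knob.npz',ctr=ctr,yaw=yaw,m0=m0)
turn=0; hist=[]
while turn<2.9:
    turn+=.08; manip.goto([*ctr,.038],q(yaw-turn)); manip.sleep(.1)
    m=manip.current_moment(); f=manip.current_contact_force(); hist.append(m[2]-m0)
    print(round(turn,2),round(YAW-yaw+turn,2),round(m[2]-m0,3),f.round(1))
    if len(hist)>4 and abs(hist[-1]-np.median(hist[1:-1]))>.09 : break
print(manip.current_clock(),manip.current_joint_positions())
E
python3 knob1.py
```

```text
(array([ 0.54933307, -0.10883743]), 63.740684509277344, 15.983925819396973, np.float64(-0.412669460922956), 1546) [ 5.75474869e-05 -1.35332642e-01] 44.1083
rel angle 0.326669460922956
False
0.17713047801787307 [-1.79365479 -5.82749066  4.42541744] [-1.91817249  0.6471972   0.08524934] -0.02277733638725617
0.08 0.41 -0.045 [-1.6 -5.1  3.5]
0.16 0.49 -0.04 [-1.6 -5.2  4.3]
0.24 0.57 -0.094 [-2.3 -6.7  4.7]
0.32 0.65 -0.072 [-2.1 -6.6  4. ]
0.4 0.73 -0.05 [-1.  -7.   3.1]
0.48 0.81 -0.12 [-1.4 -6.7  3.8]
0.56 0.89 -0.122 [-2.5 -6.4  5.1]
0.64 0.97 -0.043 [-2.9 -7.8  3.6]
0.72 1.05 -0.072 [-1.6 -7.1  5.1]
0.8 1.13 -0.059 [-2.7 -7.9  5.1]
0.88 1.21 -0.078 [-2.5 -7.4  4. ]
0.96 1.29 -0.088 [-1.4 -6.4  4.7]
1.04 1.37 -0.026 [-1.8 -7.1  5. ]
1.12 1.45 -0.006 [-2.7 -7.2  5.4]
1.2 1.53 -0.012 [-1.9 -7.3  4.7]
1.28 1.61 -0.112 [-2.6 -7.2  5.4]
1.36 1.69 -0.067 [-3.3 -7.2  4.7]
1.44 1.77 -0.123 [-3.3 -7.8  5. ]
1.52 1.85 -0.087 [-1.9 -7.4  4.1]
1.6 1.93 -0.053 [-2.8 -6.7  4.5]
1.68 2.01 0.057 [-2.1 -7.2  4.9]
54.1 [ 0.15289056  0.37216771 -0.47520029  0.0018891  -0.72469742 -0.67616105]
```

```bash
cat > knob2.py <<'E'
from h import *
import sys
K=np.load('knob.npz'); ctr,yaw,m0=K['ctr'],float(K['yaw']),float(K['m0'])
t,end,st=map(float,sys.argv[1:4])
def rd():
    M=[];E=[]
    for _ in range(12): manip.sleep(.02); M.append(manip.current_moment()[2]-m0); E.append(manip.current_joint_efforts()[5])
    return np.mean(M).round(3),np.mean(E).round(3)
print(t,rd())
while t<end-1e-6:
    t=min(t+st,end); manip.goto([*ctr,.038],q(yaw-t)); print(round(t,2),round(YAW-yaw+t,3),rd())
print(manip.current_clock())
E
python3 knob2.py 1.68 1.92 .06
```

```text
1.68 (np.float64(0.045), np.float64(-0.031))
1.74 2.067 (np.float64(0.031), np.float64(-0.039))
1.8 2.127 (np.float64(0.049), np.float64(-0.052))
1.86 2.187 (np.float64(0.04), np.float64(-0.05))
1.92 2.247 (np.float64(0.032), np.float64(-0.055))
56.1
```

The moment stepped up between 1.60 and 1.68 of turn, which is about 1.97 rad total. I'll check that on the dial.

```bash
python3 - <<'E'
from h import *
im,d,c=shot('wrist','k2')
cv2.imwrite('pics/k2b.png',cv2.resize(im,(800,600),interpolation=cv2.INTER_CUBIC))
E
```

```text
(no output)
```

View pics/k2b.png

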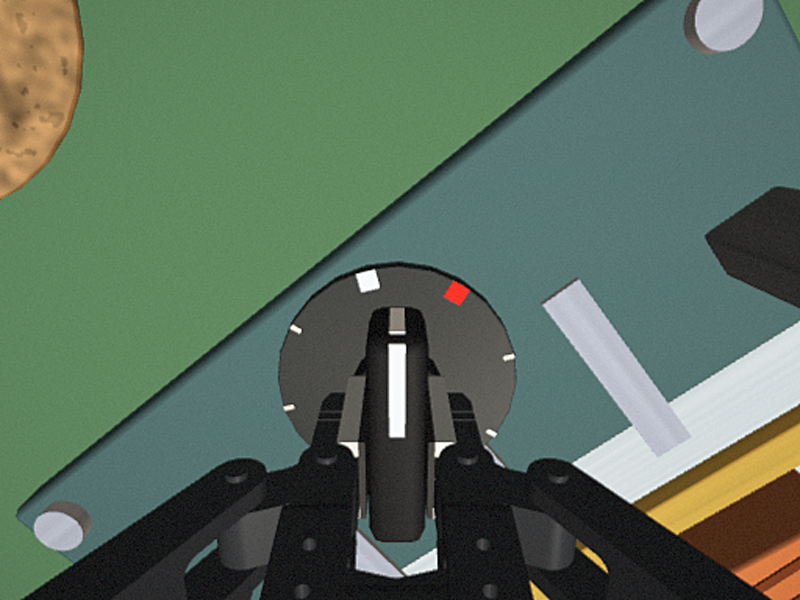

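The white pointer, at (397,390) and pointing straight up, now lies between the dial's white mark at (368,281) and the red mark at (457,293), so the jaw has bitten. I'll compute the angles.

```bash
python3 - <<'E'
from h import *
c=load('k2'); s=.64; k=np.load('knob.npz')['ctr']
P=lambda u,v,z: px(c,u*s,v*s,z)[:2]
print('z',px(c,round(368*s),round(281*s))[2],px(c,round(457*s),round(293*s))[2],px(c,round(330*s),round(330*s))[2])
for zd in (.03,.034):
  A=lambda p: np.arctan2(*(p-k)[::-1])
  w,r=P(368,281,zd),P(457,293,zd)
  b1,b2=P(398,345,.064),P(397,437,.064); d=b1-b2
  aw,ar,ab=A(w),A(r),np.arctan2(d[1],d[0]); print(zd,aw,ar,ab,'w-r',aw-ar,'knob',aw-ab,np.hypot(*(w-k)),np.hypot(*(r-k)))
R=manip.current_tool_rot(); print('phi',2*np.arctan2(R[2],R[1]))
E
```

```text
z 0.0259224563931027 0.026076614612108695 0.02516679810252101
0.03 -2.1221436054109426 -2.862933657985542 -2.3414386437378787 w-r 0.7407900525745994 knob 0.2192950383269361 0.03754230349739653 0.03811127852508518
0.034 -2.134306258777114 -2.834932179539983 -2.3414386437378787 w-r 0.7006259207628691 knob 0.2071323849607647 0.03869001798836721 0.03901500255291816
phi 3.9505868773606303
```

Knob ≈ 0.23 past the bite and screw ≈ 2.02, so I need about 0.555 more.

```bash
python3 knob2.py 1.92 2.47 .1; python3 - <<'E'
from h import *
im,d,c=shot('wrist','k3')
hsv=cv2.cvtColor(im,cv2.COLOR_BGR2HSV); k=np.load('knob.npz')['ctr']
v,u=np.mgrid[0:384,0:512]
W=np.array([[px(c,a,b,.026)[:2] for a in range(512)] for b in range(384)])-k
rr=np.hypot(W[...,0],W[...,1]); ring=(rr>.030)&(rr<.041)
D=abs(d)>0
red=ring&((hsv[...,0]<8)|(hsv[...,0]>172))&(hsv[...,1]>150)&(hsv[...,2]>120)
wh=ring&(im.min(-1)>200)
for n,m in(('red',red),('white',wh)):
    nn,l,st,ce=cv2.connectedComponentsWithStats(m.astype(np.uint8))
    for i in range(1,nn):
        if st[i,4]>8: p=W[l==i].mean(0); print(n,ce[i],st[i,4],np.arctan2(p[1],p[0]),np.hypot(*p))
R=manip.current_tool_rot(); print('phi',2*np.arctan2(R[2],R[1])-2*np.pi)
cv2.imwrite('pics/k3b.png',cv2.resize(im,(800,600),interpolation=cv2.INTER_CUBIC))
E
```

```text
1.92 (np.float64(0.056), np.float64(-0.025))
2.02 2.347 (np.float64(0.0), np.float64(-0.028))
2.12 2.447 (np.float64(0.026), np.float64(-0.055))
2.22 2.547 (np.float64(0.017), np.float64(-0.051))
2.32 2.647 (np.float64(0.026), np.float64(-0.059))
2.42 2.747 (np.float64(0.046), np.float64(-0.062))
2.47 2.797 (np.float64(0.12), np.float64(-0.101))
59.05
red [252.92814371 177.        ] 167 -2.8873328627566663 0.03730127452860215
white [200.79710145 198.21014493] 138 -2.1110446010927335 0.03677202877923376
white [307.125 195.75 ] 16 2.628508460008645 0.03860875882141634
white [326.5 243.5] 12 1.8653265590203019 0.03835704482370197
white [181.33333333 245.5       ] 12 -1.316926769745762 0.037073805534104956
phi -2.882489342407119
```

View pics/k3b.png

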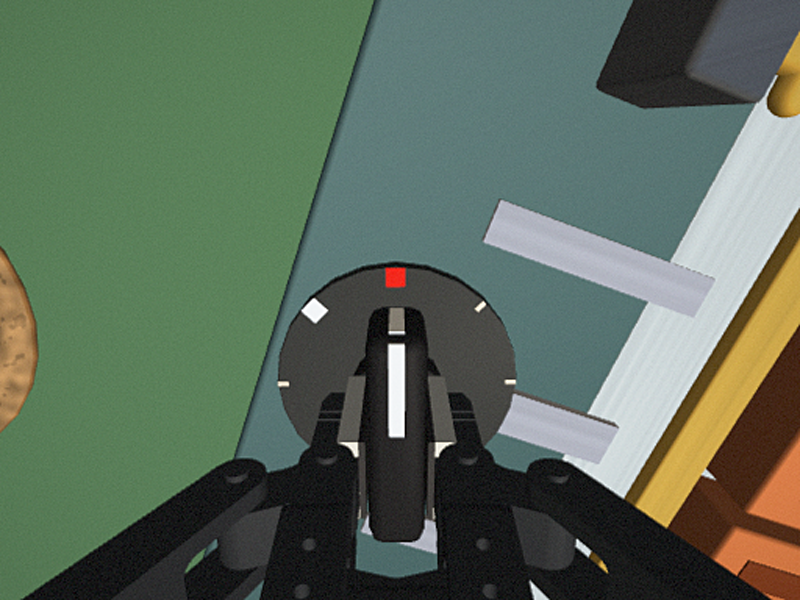

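The pointer is on the red mark, 0.005 rad off. Next I'll release the knob, check the clamped blocks, and swing the frame down.

```bash
cat > frame.py <<'E'
from h import *
K=np.load('knob.npz'); ctr=K['ctr']
manip.gripper_to(.5); manip.move_l([*ctr,.17],feed=.15)
r=top_face('wrist','k4',ctr,.064,rad=.045,dz=.006); print('bar yaw',r[3],'want',-2.887+np.pi)
Q=q(YAW-np.pi/2)
manip.goto([*J(0,-.08),.30],Q); manip.gripper_to(0)
for i,x in enumerate((-.047,.043)):
    r=top_face('wrist',f'f0{i}',J(x,0),.048,rad=.06); print(r,local(r[0]))
W,ok,_=cloud('side','s1')
L=(W[...,:2]-C)@np.array([ux,uy]).T
m=ok&(abs(L[...,0])<.13)&(L[...,1]>.1)&(L[...,1]<.16)&(W[...,2]>.17)&(W[...,2]<.3)
print('bar top',np.percentile(W[m][:,2],[50,98]),np.percentile(L[m][:,1],[2,50,98]),manip.current_clock())
def p(th,r=.16): return np.array([.09-r*np.cos(th)+.005*np.sin(th), .057+r*np.sin(th)+.005*np.cos(th)])
def go(y,z,feed=.15,**k): return manip.move_l([*J(0,y),z],feed=feed,**k)
go(-.05,.36,.25); go(.165,.36,.25)
y,z=p(1.8); go(y+.036,z-.012,.2)
print('at back',manip.current_contact_force())
for th in np.arange(1.75,.14,-.1):
    y,z=p(th); go(y+.011*np.sin(th),z-.012*max(0,np.sin(th)-.6)/.4,.15)
    print(round(th,2),manip.current_contact_force().round(1))
print(manip.current_tcp_pos(),manip.current_clock())
E
python3 frame.py
```

```text
bar yaw 0.26686383802036895 want 0.2545926535897931
(array([0.51354633, 0.03421973]), 83.79550170898438, 51.57392883300781, np.float64(-0.0858975977994163), 2487) [-0.04788469  0.00412195]
(array([0.60314838, 0.02646332]), 83.56310272216797, 51.89699172973633, np.float64(-0.08483339862782024), 2502) [0.04205244 0.00409049]
bar top [0.19831102 0.23245536] [0.10443849 0.11689288 0.13060846] 62.2417
at back [0.90167401 0.44694002 0.33007728]
1.75 [-0.2  1.1  1.1]
1.65 [0.6 1.1 0.4]
1.55 [-0.2  1.3 -0.1]
1.45 [-0.3  0.9 -0.3]
1.35 [-0.7  1.2 -0.6]
1.25 [-0.8  1.7 -0.3]
1.15 [-0.5  0.9 -0. ]
1.05 [-1.   1.2  0.6]
0.95 [0.5 0.2 0.5]
0.85 [-1.5  1.5  0.3]
0.75 [-0.5  0.8  0.3]
0.65 [0.9 1.2 0.2]
0.55 [-0.1  0.7  1.1]
0.45 [ 0.  -0.1  1.6]
0.35 [-0.1  0.2  0.7]
0.25 [-0.3  0.1  1.1]
0.15 [-0.2  0.5  1. ]
[ 0.55504741 -0.03952161  0.08612655] 69.0917
```

```bash
python3 - <<'E'
from h import *
im,d,c=shot('side','s2'); cv2.imwrite('pics/s2b.png',cv2.resize(im[140:250,170:340],(800,518),interpolation=cv2.INTER_CUBIC))
E
```

```text
(no output)
```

View pics/s2b.png

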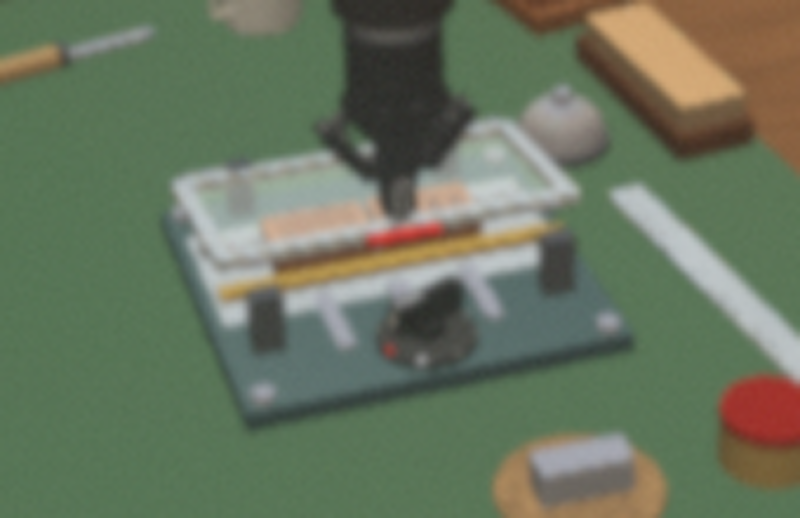

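The frame is almost down under the fingers, with the bar at about (400,230). Next I'll press it shut.

```bash
python3 - <<'E'
from h import *
print(manip.move_l([*J(0,-.069),.072],feed=.05,f_stop=35))
print(manip.current_contact_force().round(1))
print(manip.move_l([*J(0,-.069),.056],feed=.03,f_stop=24),manip.current_tcp_pos(),manip.current_contact_force().round(1))
manip.sleep(.3); print(manip.current_tcp_pos(),manip.current_contact_force().round(1))
E
```

```text
False
[0.9 0.9 3.2]
False [ 0.55534993 -0.04298156  0.05718522] [-4.4  0.6 16.7]
[ 0.55536888 -0.04297149  0.0572774 ] [-3.7  1.9 16.7]
```

```bash
python3 - <<'E'
from h import *
print(manip.move_l([*J(0,-.069),.050],feed=.02,f_stop=12),manip.current_tcp_pos(),manip.current_contact_force().round(1))
manip.move_l([*J(0,-.069),.075],feed=.05); print(manip.current_contact_force().round(1))
manip.move_l([*J(0,-.069),.30],feed=.2)
manip.goto([*J(-.10,-.06),.35],q(YAW)); manip.sleep(.5)
im,d,c=shot('wrist','e1'); cv2.imwrite('pics/e1b.png',cv2.resize(im,(800,600),interpolation=cv2.INTER_CUBIC))
W,ok,_=cloud('wrist','e2'); L=(W[...,:2]-C)@np.array([ux,uy]).T
for y in (-.07,):
  for x in (-.1,0,.1):
    m=ok&(abs(L[...,0]-x)<.02)&(abs(L[...,1]-y)<.004); print(x,y,np.median(W[m][:,2]))
r=top_face('wrist','e3',np.load('knob.npz')['ctr'],.064,rad=.03,dz=.006); print(r,manip.current_clock())
E
```

```text
True [ 0.55539059 -0.04302244  0.05685725] [-6.7  2.2 17.6]
[-0.2 -0.2 -0.7]
-0.1 -0.07 0.4185764249012114
0 -0.07 0.06294874420892058
0.1 -0.07 nan
(array([ 0.54925763, -0.10807948]), 59.784019470214844, 15.990026473999023, np.float64(0.2721151422815713), 711) 74.55
  return _methods._mean(a, axis=axis, dtype=dtype,
  ret = ret.dtype.type(ret / rcount)
```

View pics/e1b.png

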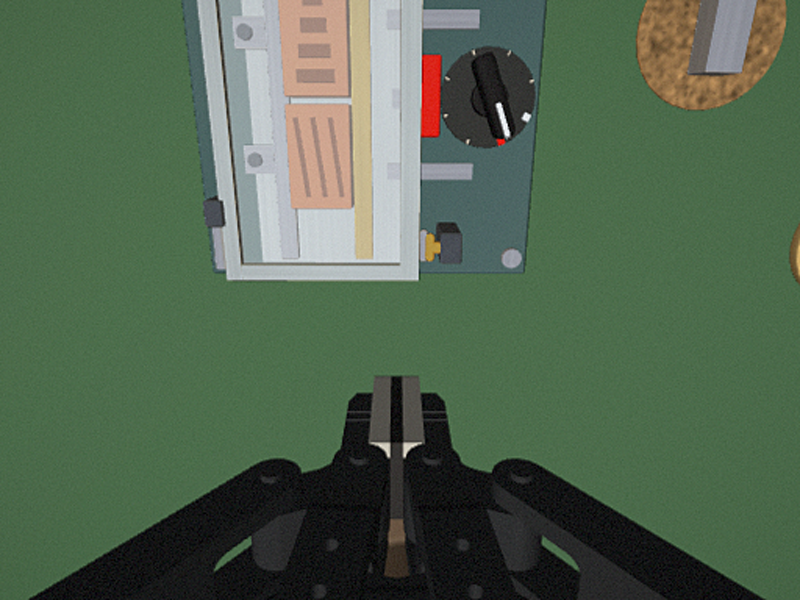

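The frame is held shut (bar at z ≈ 0.063 m), the pointer is on red, both blocks are in one row, and the gauge is on the pad.

```bash
python3 -c "
from h import *
print(ticket.sign_off())"
```

```text
the job is handed in; nothing more can be done
None
```

The job is handed in: the gauge is on the cork pad, both blocks found on the table (1 and 3; I saw no block 2) are clamped in one row with the knob about an eighth of a turn past the bite, and the frame was shut and holding at my last check.

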